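# Gather the hair things into the caddy on the bathroom ledge

### The arm

A 7-joint arm with a two-finger parallel gripper is mounted at the origin on the work surface. World frame = base frame: x ahead of the robot, y to its left, z up, the work surface at z = 0. Lengths are in m, angles in rad, forces in N, time in s.
With the tool pointing down it reaches from about 0.425 to 0.925 m from the base axis. Payload 6.8 kg.
Tool frame: the origin (TCP) lies at the very end of the fingers, on their centre line; the grasp point (between the pads) lies 19 mm behind it; z points along the fingers, y is the line along which they close (so a half turn about z gives the same grasp; the last joint's range is limited). The gripper opens to 85 mm and grips with 20 to 120 N. Pads are 22 mm wide; open, the fingers measure 114 mm over their backs; the gripper's body (76 mm by 85 mm) begins 54 mm behind the grasp point. The pads swing forward as they close: fully open they stand 13 mm farther back than shut.
Start: joints at [-1.242, 0.477, 0.022, 1.555, -0.011, 1.109, -0.083], TCP at [0.286, 0.612, 0.231] pointing down, gripper open.
Joint ranges: [-2.96, 2.96], [-0.34, 2.1], [-1.41, 1.46], [0.24, 2.44], [-1.37, 4.51], [0.17, 1.92], [-2.96, 2.96]. Speed limits (rad/s): [2.39, 2.39, 3.14, 3.14, 3.14, 3.14, 3.14].

### API

Orientations are given as a rotation vector (axis times angle).
In Python, from bench import r gives the robot as it stands.
- The arm moves only by the shell command python3 -m jog 'ROWS' [FORCE]. ROWS is JSON, a list of rows, each an object of numbers: "fingers": the finger opening in m, from 0 to 0.0854; "x", "y", "z": the shift along the tool's x, y, z in m; "rx", "ry", "rz": the turn, a rotation vector about the tool's x, y, z in degrees. In form: [{"fingers": .., "x": .., "y": .., "z": .., "rx": .., "ry": .., "rz": ..}, ...]. A call has 1 to 8 rows; each row shifts and turns the commanded pose from where the row before left it, along the tool's axes as they then stand; what a row does not reach is not made up. A row lasts 1/8 s, in which the tool goes at most 62.5 mm and 10.7 degrees, less where a joint would pass 70% of its speed; a pose out of reach is approached as far as the arm can. A call is refused whole if a number of a shift passes 0.0625 or a number of a turn 10.7, either way. A call with a gripper value outside its range is refused whole. The fingers move at their own pace and stop on an object; FORCE is the grip in N (left out, the last holds). Time passes only in rows, so rows that do not move let the fingers close. It gives the time, the measured TCP pose, the force, the opening and the grip force at its end, in the units of the state.
- r.get_obs(): the state, without advancing time (a new reading comes with each control period).
- r.grab_frame(name): name is "scene" or "side" or "wrist"; returns (picture, depth): 480x640x3 uint8, red, green, blue; 480x640 float32, m along the optical axis (not along the pixel's ray), 0 where there is no reading.
- r.get_calibration(name): a dict with "mtx" (3x3 intrinsics, pixels), "dist" ([k1, k2, p1, p2, k3] as OpenCV has them; the pictures are not rectified), "extrinsics" (4x4, takes a point from camera to world coordinates). Camera axes: x right, y down, z forward; pixel columns grow to the right and rows downward; lengths in m; the calibration is good to about 2 mm. A picture is of the moment at which its call begins: read the wrist's pose just before it. get_calibration takes no time and is no camera call; for the wrist camera it gives the pose at the moment of the call.
- r.hand_in(): hands the job in; it is judged then, once.
Trained networks look in the newest picture that a camera, given by its name, has taken for a name from the list of things; names that differ only in an ending like _2 or _b are one class to them, and where a whole thing is asked for, a point or a joint stands for the part that bears it (a point fixed in the world has none). Each returns a list of dicts, best first, with "score" (0 to 1); they miss things now and then, are a little off and sometimes report something else, mostly with a low value. They report only what shows in the picture. A call takes as long as a camera call.
- r.search_frame(target, camera): "xyz" ([x, y, z] in m, in world coordinates, good to about 4 mm: the middle of the surface that is visible of it).
- r.landmark_of(target, camera): "xyz" ([x, y, z] in m, in world coordinates, good to about 4 mm: a listed point, or the origin of a listed thing).
The state is a dict: "clock": time; "joints": joint angles; "qvel": joint speeds; "tau": joint torques, N m; "tcp_pos": TCP position; "orientation": TCP orientation; "contact_force": force on the tool from outside, world axes, zero at the start; "moment": the same for the moment, N m; "grip_width": finger opening in m; "gripper_force": force on a finger pad.
Only numpy, scipy, OpenCV 4.12 (cv2) and the standard library are available. Lean on these libraries where they do the work, as an engineer would, in place of code of your own. Each camera call takes 0.05 s, during which the arm holds its last target. There are 200 camera calls.

### The job

Put the hair things away in the white caddy: the two hair rollers upright over the post, the purple one at the bottom and the teal one standing on it; the stainless pin box (the one whose pins show) flat in the grey-floored bay, and the orange claw clip, teeth down, in the yellow-floored bay. Leave the look-alikes where they are: the purple jar, the tin with the red cross and the orange nail brush.

Things in the scene. Friction and masses are not known exactly. Their poses are not given: they have to be found in the camera images.
- purple_roller: Purple hard silicone hair roller standing upright: an open tube 56 mm in outer diameter (60 over its tiny nubs, which are soft and give way), bore 32 mm, 38 mm high, about 50 g; one sees through it from above. Origin at the centre of its underside, z up along the bore. Handle it by its outside.
- teal_roller: Teal (blue-green) hard silicone hair roller standing upright: an open tube 46 mm in outer diameter (50 over its soft nubs), bore 30 mm, 38 mm high, about 50 g. Origin at the centre of its underside, z up along the bore.
- pin_box: Stainless hair pin box, 80 (x) x 46 (y) x 26 (z) mm, about 130 g, its sliding cover with three black thumb ridges pushed a little open, so that a row of bronze pins shows at its +x end; the cover does not move. Origin at the centre of its underside, z up; grip it across y, with the fingertips 6 to 14 mm above its underside so that they clear the wall of the bay.
- claw_clip: Orange plastic hair claw clip lying teeth down: body 76 (x) x 30 (y) x 24 (z) mm, dark slit along its top, a steel spring and two small orange thumb tabs at the middle of the top reaching 37 mm height; it does not open; about 40 g. Origin at the centre of its underside, z up; grip it across y, with the fingertips 6 to 14 mm above its underside.
- roller_post: Fixed; one of three modules in a row, 107 mm apart, in the white caddy (tray 86 x 344 mm, rim 10 mm above the ledge); their order varies. Roller stand: white plate 72 (x) x 104 (y) x 4 mm, its top 4 mm above the origin, with an upright blue post at its centre, 14 mm thick, top 52 mm above the origin. Origin: centre of its underside, 4 mm above the ledge; y along the row, x across, z up.
- grey_bay: Fixed; one of three modules in a row, 107 mm apart, in the white caddy (tray 86 x 344 mm, rim 10 mm above the ledge); their order varies. Open bay, dark grey floor, inside 64 (x) x 96 (y) mm; floor 4 mm and tops of the 4 mm thick walls 10 mm above the origin. Origin: centre of its underside, 4 mm above the ledge; y along the row, x across, z up.
- yellow_bay: Fixed; one of three modules in a row, 107 mm apart, in the white caddy (tray 86 x 344 mm, rim 10 mm above the ledge); their order varies. Open bay, yellow floor, inside 64 (x) x 96 (y) mm; floor 4 mm and tops of the 4 mm thick walls 10 mm above the origin. Origin: centre of its underside, 4 mm above the ledge; y along the row, x across, z up.
- purple_jar: Look-alike to leave: closed purple cream jar, 56 mm diameter, 38 mm high, with a small white dot in the middle of its solid top and a dark line around its side; loose. Origin at the centre of its underside, z up.
- plaster_tin: Look-alike to leave: plain stainless plaster tin, 80 (x) x 46 (y) x 26 (z) mm, with a red cross on its lid; loose. Origin at the centre of its underside, z up.
- nail_brush: Look-alike to leave: orange nail brush lying on its back, white bristles up, 76 (x) x 34 (y) x 26 (z) mm; loose. Origin at the centre of its underside, z up.

How it is judged:
By the outcome, as a careful person would: the job done as asked, in the order asked, and still so for the second after the job is handed in, with the robot touching nothing.
It also fails if it takes over 109 s, if anything falls off the work surface, if the arm or the gripper's body presses on something with over 40 N, if the wrist force passes 120 N, or if a joint passes its speed limit or range.

## Working session

There is one attempt and no reset: what is moved stays moved. The work goes in short steps, Python scripts to look and compute and a shell command to move; the robot and the scene stay as the last step left them, time stands still between calls to the robot, and variables do not carry over. Pictures are saved under pics/ and viewed, at most 14 in all, crops included, and the job is handed in when it is done.

```bash
mkdir -p pics; ls
cat > h.py <<'E'
from bench import r
import numpy as np, cv2
from scipy.spatial.transform import Rotation as R
def snap(cam,fn=None):
    c=r.get_calibration(cam); im,d=r.grab_frame(cam)
    if fn: cv2.imwrite('pics/'+fn,im[:,:,::-1])
    return im,d,c
def cloud(d,c):
    v,u=np.mgrid[0:480,0:640]
    p=cv2.undistortPoints(np.stack([u,v],-1).reshape(-1,1,2).astype(float),np.array(c['mtx']),np.array(c['dist'])).reshape(480,640,2)
    P=np.dstack([p*d[...,None],d]); E=np.array(c['extrinsics'])
    return P@E[:3,:3].T+E[:3,3]
E
python3 - <<'E'
from h import *
o=r.get_obs();print(o)
for cam in['scene','side']:
    snap(cam,cam+'0.png');print(cam,np.array(r.get_calibration(cam)['extrinsics'])[:3,3])
    for t in "purple_roller teal_roller pin_box claw_clip roller_post grey_bay yellow_bay purple_jar plaster_tin nail_brush".split():
        print(t,[(np.round(a['xyz'],3).tolist(),round(a['score'],2)) for a in r.landmark_of(t,cam)[:3]])
E
```

```text
pics
{'clock': 0.0, 'joints': array([-1.24213891,  0.47779652,  0.02233017,  1.55644321, -0.01152293,
        1.1092693 , -0.08307968]), 'qvel': array([-0.0013003 , -0.00135298,  0.00031101,  0.00073332, -0.00105647,
        0.00129239, -0.00043925]), 'tau': array([ 2.28921863e-04, -5.96467638e+01,  1.60826314e+00, -2.81201041e+01,
        1.25361403e-02,  9.51319991e-03,  5.42172268e-05]), 'tcp_pos': array([0.28528336, 0.61111117, 0.23033139]), 'orientation': array([-6.80493963e-01, -3.06671734e+00,  2.77438655e-03]), 'contact_force': array([-0.00281269, -0.67846272, -0.64967632]), 'moment': array([ 0.02711839, -0.06417354,  0.00429833]), 'gripper_force': 0.0, 'grip_width': 0.08519964774127906}
scene [1.40804112 0.3909827  0.85497731]
purple_roller [([0.439, 0.131, 0.0], 0.63)]
teal_roller []
pin_box [([0.456, -0.134, 0.002], 0.77)]
claw_clip [([0.561, 0.366, -0.0], 0.74)]
roller_post [([0.649, -0.061, 0.002], 0.86), ([0.456, -0.01, -0.0], 0.47)]
grey_bay [([0.652, 0.154, 0.002], 0.56), ([0.648, -0.06, 0.005], 0.31)]
yellow_bay []
purple_jar [([0.555, -0.368, 0.002], 0.96)]
plaster_tin [([0.456, -0.009, -0.003], 0.62)]
nail_brush [([0.436, -0.26, -0.004], 0.57), ([0.554, -0.364, 0.001], 0.3)]
side [ 0.35630435 -0.64048983  0.78669278]
purple_roller [([0.434, 0.132, -0.001], 0.95)]
teal_roller [([0.435, 0.266, 0.002], 0.83), ([0.455, -0.012, -0.001], 0.47)]
pin_box [([0.45, -0.135, 0.001], 0.98)]
claw_clip [([0.56, 0.371, 0.001], 0.86)]
roller_post [([0.655, -0.056, 0.006], 0.63), ([0.564, 0.367, -0.0], 0.25)]
grey_bay []
yellow_bay [([0.649, 0.045, 0.006], 0.95)]
purple_jar [([0.554, -0.366, 0.002], 0.82)]
plaster_tin [([0.453, -0.012, -0.002], 0.62)]
nail_brush [([0.438, -0.259, 0.005], 0.88)]
```

View pics/scene0.png

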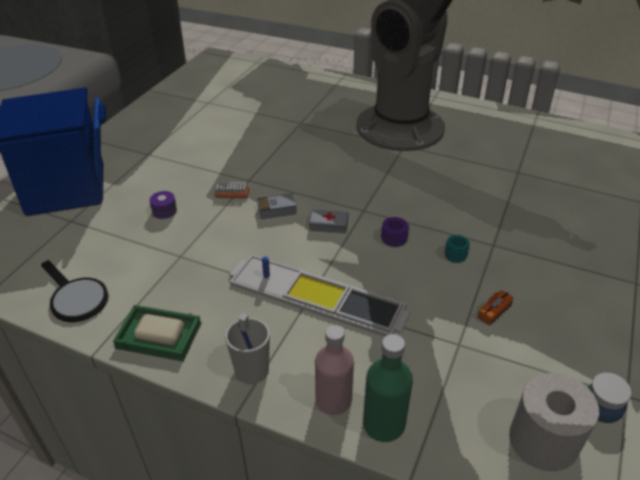

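View pics/side0.png

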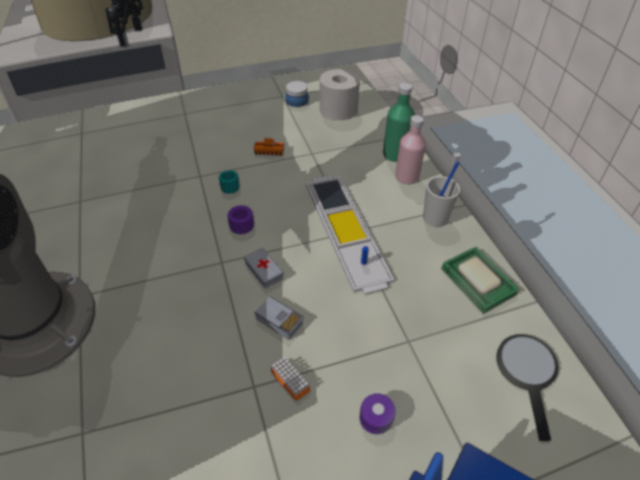

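The pictures match the detections. In the scene view the purple roller is at (395,231), teal at (457,248), pin box with pins at (277,206), clip at (495,306) and post at (265,266). The tin (328,220), jar (163,204) and brush (232,190) are the ones to leave. Next I'll refine positions and yaws from depth.

```bash
cat > m.py <<'E'
from h import *
def objs(cams=('scene','side')):
    Ps=[];Cs=[]
    for cam in cams:
        im,d,c=snap(cam);P=cloud(d,c);m=d>0;Ps.append(P[m]);Cs.append(im[m])
    return Ps,Cs
E
python3 - <<'E'
from m import *
Ps,Cs=objs()
G=dict(purple=(.436,.131,.05),teal=(.435,.266,.05),pin=(.453,-.134,.06),claw=(.56,.368,.06),tin=(.455,-.011,.06))
for n,(x,y,q) in G.items():
  for i,P in enumerate(Ps):
    s=P[(np.hypot(P[:,0]-x,P[:,1]-y)<q)]; z0=np.median(s[s[:,2]<.008,2]);
    zt=np.percentile(s[:,2],99); lo=.012 if n in('claw',) else zt-.007
    t=s[s[:,2]>lo]; rr=cv2.minAreaRect(t[:,:2].astype(np.float32)*1000)
    print(n,i,len(t),'z',round(z0,4),round(zt,4),'mean',t[:,:2].mean(0).round(4),'rect',np.round(rr[0],1),np.round(rr[1],1),round(rr[2],1))
# caddy: colours
for i,(P,C) in enumerate(zip(Ps,Cs)):
    C=C.astype(int); b=(abs(P[:,0]-.65)<.07)&(abs(P[:,1]-.05)<.22)
    yel=b&(C[:,0]>140)&(C[:,1]>120)&(C[:,2]<70)
    blu=b&(C[:,2]>C[:,0]+50)&(C[:,2]>C[:,1]+20)
    gry=b&(C.max(1)<75)&(P[:,1]>.08)&(P[:,2]<.03)
    for n,k in(('yel',yel),('blue',blu),('grey',gry)):
        t=P[k];rr=cv2.minAreaRect(t[:,:2].astype(np.float32)*1000)
        print(n,i,len(t),'z',np.percentile(t[:,2],[5,50,98]).round(4),t[:,:2].mean(0).round(4),np.round(rr[0],1),np.round(rr[1],1),round(rr[2],1))
    hi=(P[:,2]>.06)&(abs(P[:,0]-.72)<.2)&(abs(P[:,1])<.5)
    for x in (.6,.65,.7,.75,.8,.85):
        k=hi&(abs(P[:,0]-x)<.025); 
        if k.sum(): print('hi',i,x,P[k].min(0).round(3),P[k].max(0).round(3))
c=r.get_calibration('wrist');o=r.get_obs();T=R.from_rotvec(o['orientation']);E=np.array(c['extrinsics'])
print('wristcam in tool',T.inv().apply(E[:3,3]-o['tcp_pos']).round(3)); print((T.inv().as_matrix()@E[:3,:3]).round(2),np.array(c['mtx']).round(0)); print(T.as_matrix().round(3))
E
```

```text
purple 0 302 z -0.0005 0.0399 mean [0.4421 0.1304] rect [441.3 131.8] [54.6 56.9] 66.0
purple 1 294 z 0.0003 0.0407 mean [0.4389 0.127 ] rect [439.5 129. ] [57.6 52.2] 77.5
teal 0 207 z -0.0005 0.0395 mean [0.4425 0.261 ] rect [440.7 261.1] [45.4 49.2] 82.3
teal 1 154 z 0.0007 0.0404 mean [0.4388 0.2592] rect [439.8 261.4] [49.  43.9] 58.4
pin 0 495 z -0.0003 0.0284 mean [ 0.4549 -0.1373] rect [ 454.4 -138.2] [54.7 79. ] 37.7
pin 1 939 z 0.0006 0.0286 mean [ 0.4532 -0.1398] rect [ 453.3 -138.7] [48.5 80.7] 37.6
claw 0 602 z -0.0001 0.0361 mean [0.569  0.3676] rect [564.1 367.6] [30.6 79. ] 67.4
claw 1 355 z 0.001 0.0364 mean [0.5618 0.3624] rect [562.1 364.9] [32.7 75.4] 67.9
tin 0 522 z -0.0003 0.0284 mean [ 0.4586 -0.0115] rect [456.  -12.2] [50.4 79.8] 17.6
tin 1 717 z 0.0003 0.0285 mean [ 0.4546 -0.0164] rect [455.2 -14.5] [46.6 80.7] 17.3
yel 0 864 z [0.0052 0.0077 0.0108] [0.6554 0.0464] [655.6  46.1] [90.1 51.9] 89.4
blue 0 17 z [0.0526 0.0549 0.0574] [ 0.6544 -0.0594] [653.8 -59.2] [7.8 7.5] 86.7
grey 0 1264 z [0.0045 0.0081 0.0128] [0.6532 0.1571] [662.1 185.3] [162.3  79. ]
[... 199 characters left out ...]
 0.5   0.204]
yel 1 764 z [0.0062 0.0086 0.0114] [0.6561 0.0504] [656.1  51.4] [90.7 59.3] 89.6
blue 1 78 z [0.0181 0.0429 0.0575] [ 0.6505 -0.0636] [651.2 -61. ] [14. 10.] 68.4
grey 1 622 z [0.0062 0.0086 0.0118] [0.6569 0.1602] [657.7 159.8] [89.4 61.1] 89.4
hi 1 0.65 [ 0.647 -0.062  0.06 ] [ 0.647 -0.062  0.06 ]
hi 1 0.75 [0.742 0.448 0.06 ] [0.775 0.499 0.105]
hi 1 0.8 [0.775 0.01  0.06 ] [0.825 0.5   0.106]
hi 1 0.85 [ 0.825 -0.017  0.06 ] [0.875 0.499 0.202]
wristcam in tool [ 0.078  0.001 -0.142]
[[-0.   -0.95 -0.3 ]
 [ 1.    0.   -0.  ]
 [ 0.   -0.3   0.95]] [[391.   0. 317.]
 [  0. 391. 237.]
 [  0.   0.   1.]]
[[-0.906  0.423 -0.   ]
 [ 0.423  0.906  0.   ]
 [ 0.     0.    -1.   ]]
```

```bash
cat > d.py <<'E'
import sys
from h import *
# d.py x y z [yaw deg of tool y]: shift in tool axes (before turning), turn rz
def delta(x,y,z,yaw=None):
    o=r.get_obs();T=R.from_rotvec(o['orientation']);s=T.inv().apply(np.array([x,y,z])-o['tcp_pos'])
    M=T.as_matrix();cy=np.degrees(np.arctan2(M[1,1],M[0,1]))
    rz=0 if yaw is None else -((yaw-cy+90)%180-90)
    tilt=np.round(np.degrees(T.inv().apply(np.cross(M[:,2],[0,0,-1]))),1)
    print('t',round(o['clock'],2),'tcp',o['tcp_pos'].round(4),'yaw',round(cy,1),'tool shift mm',(s*1000).round(1),'rz',round(rz,1),'tilt',tilt,'w',round(o['grip_width'],4),'gf',round(o['gripper_force'],1),'F',o['contact_force'].round(1))
if __name__=='__main__': delta(*map(float,sys.argv[1:]))
E
python3 -m jog '[{"x":-0.041,"y":-0.044},{"x":-0.041,"y":-0.044},{"x":-0.041,"y":-0.044},{"x":-0.041,"y":-0.044},{"x":-0.041,"y":-0.044},{"x":-0.041,"y":-0.044},{"x":-0.041,"y":-0.044},{"x":-0.041,"y":-0.044}]' 40
python3 -m jog '[{"x":-0.014,"y":-0.018,"z":0.03},{"z":0.03},{}]'
python3 d.py 0.44 0.13 0.015
```

```text
t 1.2 tcp [0.2856 0.6117 0.2313] yaw 65.0 tool shift mm [-343.7 -371.1  216.3] rz 0 tilt [ 0. -0. -0.] w 0.0855 gf 0.0 F [ 0.3  0.8 -0.7]validation failed for argument at $[0]...
validation failed for argument at $[0]...
```

```bash
python3 -m jog '[{"fingers":0.085,"x":-0.041,"y":-0.044,"z":0,"rx":0,"ry":0,"rz":0},{"fingers":0.085,"x":-0.041,"y":-0.044,"z":0,"rx":0,"ry":0,"rz":0},{"fingers":0.085,"x":-0.041,"y":-0.044,"z":0,"rx":0,"ry":0,"rz":0},{"fingers":0.085,"x":-0.041,"y":-0.044,"z":0,"rx":0,"ry":0,"rz":0},{"fingers":0.085,"x":-0.041,"y":-0.044,"z":0,"rx":0,"ry":0,"rz":0},{"fingers":0.085,"x":-0.041,"y":-0.044,"z":0,"rx":0,"ry":0,"rz":0},{"fingers":0.085,"x":-0.041,"y":-0.044,"z":0,"rx":0,"ry":0,"rz":0},{"fingers":0.085,"x":-0.041,"y":-0.044,"z":0,"rx":0,"ry":0,"rz":0}]' 40
python3 -m jog '[{"fingers":0.085,"x":-0.014,"y":-0.018,"z":0.03,"rx":0,"ry":0,"rz":0},{"fingers":0.085,"x":0,"y":0,"z":0.03,"rx":0,"ry":0,"rz":0},{"fingers":0.085,"x":0,"y":0,"z":0,"rx":0,"ry":0,"rz":0}]'
python3 d.py 0.44 0.13 0.01
```

```text
clock: 2.2
tcp_pos: [0.4344, 0.1521, 0.2317]
orientation: [0.68, 3.066, 0.002]
contact_force: [0.8, 0.0, 0.6]
grip_width: 0.085
gripper_force: 0.0
clock: 2.58
tcp_pos: [0.4376, 0.1308, 0.17]
orientation: [-0.681, -3.064, 0.004]
contact_force: [0.7, 0.4, 0.0]
grip_width: 0.0849
gripper_force: 0.0
t 2.58 tcp [0.4376 0.1308 0.17  ] yaw 64.9 tool shift mm [ -2.9   0.8 160. ] rz 0 tilt [-0.2 -0.1  0. ] w 0.0849 gf 0.0 F [0.7 0.4 0. ]
```

```bash
cat > w.py <<'E'
import sys
from h import *
# w.py x y rad zlo : wrist depth, points above zlo near (x,y): minAreaRect and enclosing circle
x,y,q,lo=map(float,sys.argv[1:5])
im,d,c=snap('wrist',sys.argv[5] if len(sys.argv)>5 else None);P=cloud(d,c)[d>0]
s=P[(np.hypot(P[:,0]-x,P[:,1]-y)<q)&(P[:,2]>lo)]
t=(s[:,:2]*1000).astype(np.float32);rr=cv2.minAreaRect(t);cc=cv2.minEnclosingCircle(t)
print(len(t),'z98',np.percentile(s[:,2],98).round(4),'rect',np.round(rr[0],1),np.round(rr[1],1),round(rr[2],1),'circ',np.round(cc[0],1),round(cc[1],1))
E
python3 w.py .44 .13 .05 .034 w1.png
```

```text
35352 z98 0.2635 rect [437.4 131.9] [99.5 55. ] 50.6 circ [439.9 130. ] 50.0
```

View pics/w1.png

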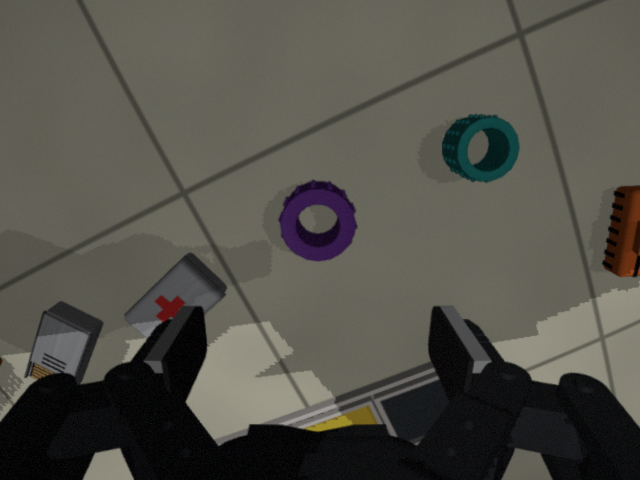

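The purple roller is open through and sits at (318,222), centred between the fingers, with teal at (487,147). The gripper shows in the lower part of the depth, so I'll add a height ceiling.

```bash
sed -i 's/&(P\[:,2\]>lo)/\&(P[:,2]>lo)\&(P[:,2]<.044)/' w.py
python3 w.py .44 .13 .05 .034; python3 w.py .44 .261 .05 .034
```

```text
2926 z98 0.0388 rect [437.1 131.9] [54.9 55. ] 21.1 circ [437.4 131.8] 27.9
1871 z98 0.0388 rect [437.4 263.6] [45.  44.8] 77.8 circ [437.7 263.3] 23.1
```

```bash
python3 -m jog '[{"fingers":0.085,"x":0,"y":0.001,"z":0.055,"rx":0,"ry":0,"rz":0},{"fingers":0.085,"x":0,"y":0,"z":0.055,"rx":0,"ry":0,"rz":0},{"fingers":0.085,"x":0,"y":0,"z":0.04,"rx":0,"ry":0,"rz":0},{"fingers":0.085,"x":0,"y":0,"z":0.01,"rx":0,"ry":0,"rz":0},{"fingers":0.04,"x":0,"y":0,"z":0,"rx":0,"ry":0,"rz":0},{"fingers":0.04,"x":0,"y":0,"z":0,"rx":0,"ry":0,"rz":0},{"fingers":0.04,"x":0,"y":0,"z":0,"rx":0,"ry":0,"rz":0},{"fingers":0.04,"x":0,"y":0,"z":0,"rx":0,"ry":0,"rz":0}]' 40
python3 d.py 0.652 -0.06 0.1
```

```text
clock: 3.72
tcp_pos: [0.4408, 0.1334, 0.0131]
orientation: [0.68, 3.064, 0.004]
contact_force: [-1.6, 0.1, 8.0]
grip_width: 0.0538
gripper_force: 42.9
t 3.73 tcp [0.4408 0.1334 0.0131] yaw 65.0 tool shift mm [-273.3  -85.6  -86.5] rz 0 tilt [0.2 0.1 0. ] w 0.0538 gf 42.9 F [-1.6  0.1  8. ]
```

```bash
python3 -m jog '[{"fingers":0.04,"x":0,"y":0,"z":-0.05,"rx":0,"ry":0,"rz":0},{"fingers":0.04,"x":0,"y":0,"z":-0.055,"rx":0,"ry":0,"rz":0},{"fingers":0.04,"x":-0.045,"y":-0.014,"z":0,"rx":0,"ry":0,"rz":0},{"fingers":0.04,"x":-0.045,"y":-0.014,"z":0,"rx":0,"ry":0,"rz":0},{"fingers":0.04,"x":-0.045,"y":-0.014,"z":0,"rx":0,"ry":0,"rz":0},{"fingers":0.04,"x":-0.045,"y":-0.014,"z":0,"rx":0,"ry":0,"rz":0},{"fingers":0.04,"x":-0.045,"y":-0.014,"z":0,"rx":0,"ry":0,"rz":0},{"fingers":0.04,"x":-0.045,"y":-0.014,"z":0,"rx":0,"ry":0,"rz":0}]'
python3 -m jog '[{"fingers":0.04,"x":0,"y":0,"z":0,"rx":0,"ry":0,"rz":0},{"fingers":0.04,"x":0,"y":0,"z":0,"rx":0,"ry":0,"rz":0}]'
python3 d.py 0.652 -0.06 0.1
python3 - <<'E'
from h import *
snap('wrist','w2.png')
E
```

```text
clock: 4.72
tcp_pos: [0.6498, -0.0586, 0.1176]
orientation: [0.68, 3.066, 0.001]
contact_force: [0.8, 0.4, 0.1]
grip_width: 0.0539
gripper_force: 42.7
clock: 4.97
tcp_pos: [0.6481, -0.0572, 0.1168]
orientation: [-0.681, -3.067, -0.001]
contact_force: [-0.2, 1.6, -0.6]
grip_width: 0.0537
gripper_force: 42.7
t 4.97 tcp [ 0.6481 -0.0572  0.1168] yaw 65.0 tool shift mm [-4.7 -0.8 16.8] rz 0 tilt [ 0. -0.  0.] w 0.0537 gf 42.7 F [-0.2  1.6 -0.6]
```

View pics/w2.png

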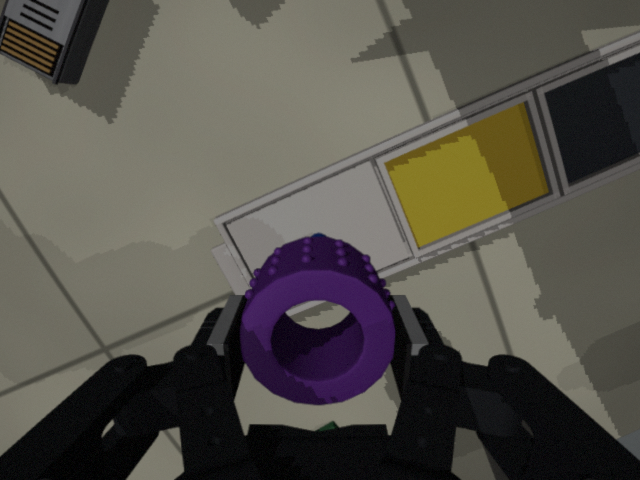

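The purple roller is upright in the fingers at (318,335). It hides the post, so I'll locate the post from the yellow floor at (470,175) and the row direction.

```bash
python3 - <<'E'
from h import *
im,d,c=snap('wrist');P=cloud(d,c);C=im.astype(int)
yel=(C[...,0]>90)&(C[...,1]>75)&(C[...,2]<60)&(d>0)&(P[...,2]<.03)
rr=cv2.minAreaRect((P[yel][:,:2]*1000).astype(np.float32));print('yel',np.median(P[yel][:,2]),rr)
pu=(C[...,2]>C[...,1]+30)&(C[...,0]>C[...,1]+15)&(d>0)
zt=np.percentile(P[pu][:,2],97);t=P[pu];t=t[t[:,2]>zt-.006]
print('pur',zt,cv2.minEnclosingCircle((t[:,:2]*1000).astype(np.float32)),cv2.minAreaRect((t[:,:2]*1000).astype(np.float32)))
E
python3 d.py 0.652 -0.06 0.1
```

```text
yel 0.007788741880889127 ((587.48974609375, -50.03285217285156), (348.2882080078125, 102.24969482421875), 55.88556671142578)
pur 0.14189291626357542 ((645.8135986328125, -54.70660400390625), 27.918787002563477) ((645.8252563476562, -54.53078842163086), (53.885581970214844, 55.132568359375), 64.3321762084961)
t 5.08 tcp [ 0.6478 -0.0563  0.1167] yaw 65.1 tool shift mm [-5.4 -1.6 16.7] rz 0 tilt [ 0. -0. -0.] w 0.0538 gf 42.7 F [-0.8  0.3  0.2]
```

Run:
```python
from h import *
im,d,c=snap('wrist');P=cloud(d,c);C=im.astype(int)
yel=(C[...,0]>90)&(C[...,1]>75)&(C[...,2]<60)&(d>0)&(P[...,2]<.03)&(P[...,0]>.59)
rr=cv2.minAreaRect((P[yel][:,:2]*1000).astype(np.float32));print('yel',np.median(P[yel][:,2]),rr)
g=(C.max(2)<70)&(d>0)&(P[...,2]<.03)&(abs(P[...,0]-.655)<.05)&(P[...,1]>.1)
print('grey y0',P[g].min(0),P[g].max(0), P[yel].min(0),P[yel].max(0))
```

```text
yel 0.007771843405185802 ((653.8218994140625, 48.25642395019531), (91.87874603271484, 64.23595428466797), 89.48475646972656)
grey y0 [ 0.6110123   0.10004229 -0.00332967] [0.69291275 0.18544197 0.01521493] [0.62186986 0.00213425 0.00500777] [0.68618015 0.09426265 0.01464286]
```

```bash
python3 -m jog '[{"fingers":0.04,"x":-0.008,"y":-0.002,"z":0,"rx":0,"ry":0,"rz":0},{"fingers":0.04,"x":0,"y":0,"z":0.025,"rx":0,"ry":0,"rz":0},{"fingers":0.04,"x":0,"y":0,"z":0.025,"rx":0,"ry":0,"rz":0},{"fingers":0.04,"x":0,"y":0,"z":0.025,"rx":0,"ry":0,"rz":0},{"fingers":0.04,"x":0,"y":0,"z":0.013,"rx":0,"ry":0,"rz":0},{"fingers":0.04,"x":0,"y":0,"z":0.005,"rx":0,"ry":0,"rz":0},{"fingers":0.04,"x":0,"y":0,"z":0,"rx":0,"ry":0,"rz":0}]'
python3 d.py 0.653 -0.061 0.0215
```

```text
clock: 6.0
tcp_pos: [0.6552, -0.063, 0.0237]
orientation: [0.681, 3.066, 0.0]
contact_force: [-0.6, -0.0, -1.5]
grip_width: 0.054
gripper_force: 42.7
t 6.0 tcp [ 0.6552 -0.063   0.0237] yaw 65.0 tool shift mm [2.8 0.8 2.2] rz 0 tilt [0. 0. 0.] w 0.054 gf 42.7 F [-0.6 -0.  -1.5]
```

```bash
python3 -m jog '[{"fingers":0.04,"x":0.001,"y":0,"z":0.002,"rx":0,"ry":0,"rz":0},{"fingers":0.04,"x":0,"y":0,"z":0,"rx":0,"ry":0,"rz":0},{"fingers":0.085,"x":0,"y":0,"z":0,"rx":0,"ry":0,"rz":0},{"fingers":0.085,"x":0,"y":0,"z":0,"rx":0,"ry":0,"rz":0},{"fingers":0.085,"x":0,"y":0,"z":0,"rx":0,"ry":0,"rz":0},{"fingers":0.085,"x":0,"y":0,"z":-0.05,"rx":0,"ry":0,"rz":0},{"fingers":0.085,"x":0,"y":0,"z":-0.06,"rx":0,"ry":0,"rz":0},{"fingers":0.085,"x":0,"y":0,"z":-0.03,"rx":0,"ry":0,"rz":0}]'
python3 d.py 0.4375 0.2635 0.165
python3 - <<'E'
from h import *
snap('wrist','w3.png')
E
```

```text
clock: 7.0
tcp_pos: [0.6554, -0.0629, 0.165]
orientation: [0.68, 3.062, 0.001]
contact_force: [0.6, 0.3, -0.6]
grip_width: 0.0851
gripper_force: 0.0
t 7.0 tcp [ 0.6554 -0.0629  0.165 ] yaw 64.9 tool shift mm [335.6 203.4  -1. ] rz 0 tilt [ 0.1  0.2 -0. ] w 0.0851 gf 0.0 F [ 0.6  0.3 -0.6]
```

View pics/w3.png

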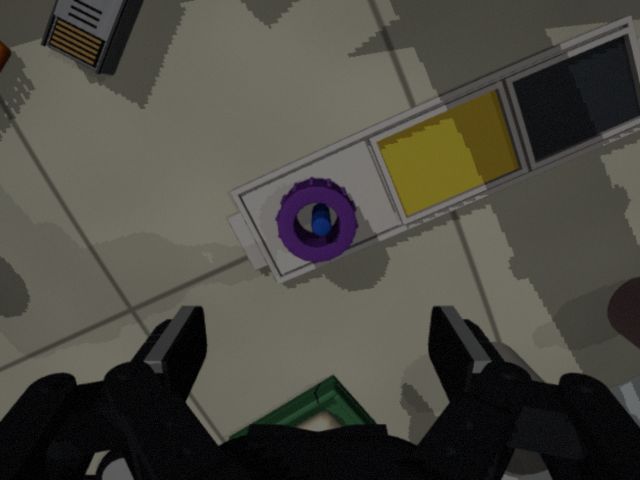

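The purple roller is seated flat over the blue post, with the ring at (317,220) and the post at (321,220). I'll measure the ring and the post top, then fetch teal.

```bash
python3 - <<'E'
from h import *
im,d,c=snap('wrist');P=cloud(d,c);C=im.astype(int)
near=(np.hypot(P[...,0]-.653,P[...,1]+.061)<.05)&(d>0)
t=P[near&(P[...,2]>.040)&(P[...,2]<.049)&(C[...,0]>C[...,1]+15)];print('ring',np.percentile(t[:,2],98),cv2.minEnclosingCircle((t[:,:2]*1000).astype(np.float32)))
t=P[near&(P[...,2]>.053)&(P[...,2]<.07)];print('post',len(t),cv2.minEnclosingCircle((t[:,:2]*1000).astype(np.float32)))
yel=(C[...,0]>90)&(C[...,1]>75)&(C[...,2]<60)&(d>0)&(P[...,2]<.03)&(P[...,0]>.59)
print('yel',cv2.minAreaRect((P[yel][:,:2]*1000).astype(np.float32)))
E
python3 -m jog '[{"fingers":0.085,"x":0.042,"y":0.0255,"z":0,"rx":0,"ry":0,"rz":0},{"fingers":0.085,"x":0.042,"y":0.0255,"z":0,"rx":0,"ry":0,"rz":0},{"fingers":0.085,"x":0.042,"y":0.0255,"z":0,"rx":0,"ry":0,"rz":0},{"fingers":0.085,"x":0.042,"y":0.0255,"z":0,"rx":0,"ry":0,"rz":0},{"fingers":0.085,"x":0.042,"y":0.0255,"z":0,"rx":0,"ry":0,"rz":0},{"fingers":0.085,"x":0.042,"y":0.0255,"z":0,"rx":0,"ry":0,"rz":0},{"fingers":0.085,"x":0.042,"y":0.0255,"z":0,"rx":0,"ry":0,"rz":0},{"fingers":0.085,"x":0.042,"y":0.0255,"z":0,"rx":0,"ry":0,"rz":0}]'
python3 -m jog '[{"fingers":0.085,"x":0,"y":0,"z":0,"rx":0,"ry":0,"rz":0}]'
python3 w.py .4375 .2635 .05 .034
python3 d.py 0.4375 0.2635 0.012
```

```text
ring 0.046767168156130356 ((651.6438598632812, -60.870445251464844), 28.230749130249023)
post 285 ((651.8765258789062, -57.104393005371094), 6.833050727844238)
yel ((654.064208984375, 46.54404067993164), (88.89385223388672, 64.10595703125), 88.8755111694336)
clock: 8.1
tcp_pos: [0.4343, 0.2654, 0.1606]
orientation: [-0.681, -3.066, 0.001]
contact_force: [0.2, 0.8, 0.1]
grip_width: 0.0845
gripper_force: 0.0
clock: 8.22
tcp_pos: [0.4327, 0.2681, 0.1604]
orientation: [-0.669, -3.067, 0.0]
contact_force: [0.2, -0.1, 0.9]
grip_width: 0.0848
gripper_force: 0.0
1803 z98 0.0387 rect [437.5 264.5] [45.3 44.6] 73.2 circ [437.7 264.3] 22.9
t 8.28 tcp [0.4343 0.2657 0.1605] yaw 65.2 tool shift mm [ -4.   -0.5 148.5] rz 0 tilt [-0.1 -0.1  0. ] w 0.0847 gf 0.0 F [ 0.5 -0.6 -0.8]
```

```bash
python3 -m jog '[{"fingers":0.085,"x":-0.0035,"y":0,"z":0.055,"rx":0,"ry":0,"rz":0},{"fingers":0.085,"x":0,"y":0,"z":0.055,"rx":0,"ry":0,"rz":0},{"fingers":0.085,"x":0,"y":0,"z":0.028,"rx":0,"ry":0,"rz":0},{"fingers":0.085,"x":0,"y":0,"z":0.01,"rx":0,"ry":0,"rz":0},{"fingers":0.03,"x":0,"y":0,"z":0,"rx":0,"ry":0,"rz":0},{"fingers":0.03,"x":0,"y":0,"z":0,"rx":0,"ry":0,"rz":0},{"fingers":0.03,"x":0,"y":0,"z":0,"rx":0,"ry":0,"rz":0},{"fingers":0.03,"x":0,"y":0,"z":0,"rx":0,"ry":0,"rz":0}]' 40
python3 -m jog '[{"fingers":0.03,"x":0,"y":0,"z":-0.06,"rx":0,"ry":0,"rz":0},{"fingers":0.03,"x":0,"y":0,"z":-0.06,"rx":0,"ry":0,"rz":0},{"fingers":0.03,"x":0,"y":0,"z":-0.03,"rx":0,"ry":0,"rz":0},{"fingers":0.03,"x":0,"y":0,"z":0,"rx":0,"ry":0,"rz":0}]' 
python3 d.py 0.652 -0.06 0.162
python3 - <<'E'
from h import *
im,d,c=snap('wrist');P=cloud(d,c);C=im.astype(int)
k=(C[...,2]>C[...,0]+30)&(C[...,1]>C[...,0]+30)&(d>0)&(P[...,2]>.05)
zt=np.percentile(P[k][:,2],97);t=P[k];t=t[t[:,2]>zt-.005]
print('teal',zt,cv2.minEnclosingCircle((t[:,:2]*1000).astype(np.float32)),r.get_obs()['tcp_pos'])
E
```

```text
clock: 9.28
tcp_pos: [0.44, 0.2634, 0.0149]
orientation: [0.681, 3.065, 0.003]
contact_force: [-0.6, -1.3, 6.6]
grip_width: 0.0445
gripper_force: 40.9
clock: 9.78
tcp_pos: [0.4405, 0.2643, 0.1666]
orientation: [0.68, 3.063, 0.009]
contact_force: [-0.3, -0.0, -0.5]
grip_width: 0.0446
gripper_force: 41.4
t 9.78 tcp [0.4405 0.2643 0.1666] yaw 65.0 tool shift mm [-328.8 -204.4    4.1] rz 0 tilt [0.4 0.1 0. ] w 0.0446 gf 41.4 F [-0.3 -0.  -0.5]
teal 0.18996556908971346 ((438.6725158691406, 266.1529541015625), 23.120023727416992) [0.43940093 0.26352978 0.16467703]
```

```bash
python3 -m jog '[{"fingers":0.03,"x":-0.0413,"y":-0.0256,"z":0,"rx":0,"ry":0,"rz":0},{"fingers":0.03,"x":-0.0413,"y":-0.0256,"z":0,"rx":0,"ry":0,"rz":0},{"fingers":0.03,"x":-0.0413,"y":-0.0256,"z":0,"rx":0,"ry":0,"rz":0},{"fingers":0.03,"x":-0.0413,"y":-0.0256,"z":0,"rx":0,"ry":0,"rz":0},{"fingers":0.03,"x":-0.0413,"y":-0.0256,"z":0,"rx":0,"ry":0,"rz":0},{"fingers":0.03,"x":-0.0413,"y":-0.0256,"z":0,"rx":0,"ry":0,"rz":0},{"fingers":0.03,"x":-0.0413,"y":-0.0256,"z":0,"rx":0,"ry":0,"rz":0},{"fingers":0.03,"x":-0.0413,"y":-0.0256,"z":0,"rx":0,"ry":0,"rz":0}]'
python3 -m jog '[{"fingers":0.03,"x":0,"y":0,"z":0.04,"rx":0,"ry":0,"rz":0},{"fingers":0.03,"x":0,"y":0,"z":0.03,"rx":0,"ry":0,"rz":0},{"fingers":0.03,"x":0,"y":0,"z":0.0,"rx":0,"ry":0,"rz":0},{"fingers":0.03,"x":0,"y":0,"z":0,"rx":0,"ry":0,"rz":0}]' 
python3 d.py 0.652 -0.06 0.0595
python3 - <<'E'
from h import *
im,d,c=snap('wrist','w4.png');P=cloud(d,c);C=im.astype(int)
k=(C[...,2]>C[...,0]+30)&(C[...,1]>C[...,0]+30)&(d>0)&(P[...,2]>.05)
zt=np.percentile(P[k][:,2],97);t=P[k];t=t[t[:,2]>zt-.005]
print('teal',zt,cv2.minEnclosingCircle((t[:,:2]*1000).astype(np.float32)),r.get_obs()['tcp_pos'])
snap('side','s4.png')
E
```

```text
clock: 10.82
tcp_pos: [0.6514, -0.0635, 0.1613]
orientation: [-0.68, -3.064, 0.001]
contact_force: [0.4, 0.3, 0.3]
grip_width: 0.0446
gripper_force: 41.3
clock: 11.32
tcp_pos: [0.6519, -0.0624, 0.0935]
orientation: [0.681, 3.067, -0.0]
contact_force: [0.3, 0.8, 0.3]
grip_width: 0.0445
gripper_force: 41.4
t 11.32 tcp [ 0.6519 -0.0624  0.0935] yaw 65.0 tool shift mm [ 0.9  2.2 34. ] rz 0 tilt [-0.  0. -0.] w 0.0445 gf 41.4 F [0.3 0.8 0.3]
teal 0.11690663170159539 ((649.725830078125, -60.38815689086914), 22.947233200073242) [ 0.65239699 -0.06237889  0.094276  ]
```

```bash
python3 -m jog '[{"fingers":0.03,"x":-0.001,"y":0.001,"z":0.015,"rx":0,"ry":0,"rz":0},{"fingers":0.03,"x":0,"y":0,"z":0.01,"rx":0,"ry":0,"rz":0},{"fingers":0.03,"x":0,"y":0,"z":0.006,"rx":0,"ry":0,"rz":0},{"fingers":0.03,"x":0,"y":0,"z":0,"rx":0,"ry":0,"rz":0}]' 
python3 -m jog '[{"fingers":0.03,"x":0,"y":0,"z":0.002,"rx":0,"ry":0,"rz":0},{"fingers":0.03,"x":0,"y":0,"z":0,"rx":0,"ry":0,"rz":0}]' 
python3 d.py 0.652 -0.06 0.0595
```

```text
clock: 11.92
tcp_pos: [0.6528, -0.0619, 0.0618]
orientation: [-0.681, -3.066, 0.0]
contact_force: [0.8, -0.3, -1.1]
grip_width: 0.0446
gripper_force: 41.3
clock: 12.18
tcp_pos: [0.6533, -0.062, 0.061]
orientation: [0.681, 3.066, 0.0]
contact_force: [-1.3, 0.2, 4.9]
grip_width: 0.0441
gripper_force: 41.7
t 12.18 tcp [ 0.6533 -0.062   0.061 ] yaw 65.0 tool shift mm [2.  1.2 1.5] rz 0 tilt [ 0.  0. -0.] w 0.0441 gf 41.7 F [-1.3  0.2  4.9]
```

```bash
python3 -m jog '[{"fingers":0.085,"x":0,"y":0,"z":0,"rx":0,"ry":0,"rz":0},{"fingers":0.085,"x":0,"y":0,"z":0,"rx":0,"ry":0,"rz":0},{"fingers":0.085,"x":0,"y":0,"z":0,"rx":0,"ry":0,"rz":0},{"fingers":0.085,"x":0,"y":0,"z":0,"rx":0,"ry":0,"rz":0},{"fingers":0.085,"x":0,"y":0,"z":-0.04,"rx":0,"ry":0,"rz":0},{"fingers":0.085,"x":0,"y":0,"z":-0.06,"rx":0,"ry":0,"rz":0},{"fingers":0.085,"x":0,"y":0,"z":-0.02,"rx":0,"ry":0,"rz":0},{"fingers":0.085,"x":0,"y":0,"z":0,"rx":0,"ry":0,"rz":0}]' 
python3 d.py 0.454 -0.138 0.17 37.7
python3 - <<'E'
from h import *
a,_,_=snap('wrist');b,_,_=snap('side')
b=cv2.resize(b[150:330,240:480],(640,480))
cv2.imwrite('pics/c5.png',cv2.resize(np.hstack([a,b]),(800,300))[:,:,::-1])
E
```

```text
clock: 13.18
tcp_pos: [0.6539, -0.0619, 0.1818]
orientation: [0.68, 3.064, 0.001]
contact_force: [0.5, 0.7, -0.2]
grip_width: 0.085
gripper_force: 0.0
t 13.18 tcp [ 0.6539 -0.0619  0.1818] yaw 65.0 tool shift mm [ 149.  -153.5   11.1] rz 27.3 tilt [ 0.1  0.2 -0. ] w 0.085 gf 0.0 F [ 0.5  0.7 -0.2]
```

View pics/c5.png

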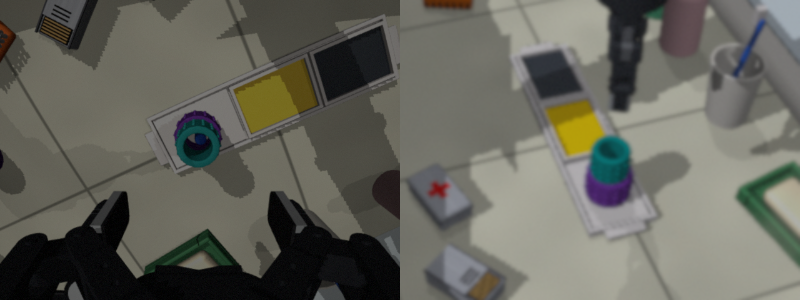

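Teal stands on purple around the post in both views: wrist (198,145) and side (610,175). Next is the pin box.

```bash
python3 -m jog '[{"fingers":0.085,"x":0.030,"y":-0.0307,"z":0,"rx":0,"ry":0,"rz":0},{"fingers":0.085,"x":0.030,"y":-0.0307,"z":0,"rx":0,"ry":0,"rz":0},{"fingers":0.085,"x":0.030,"y":-0.0307,"z":0,"rx":0,"ry":0,"rz":0},{"fingers":0.085,"x":0.030,"y":-0.0307,"z":0,"rx":0,"ry":0,"rz":0},{"fingers":0.085,"x":0.030,"y":-0.0307,"z":0.01,"rx":0,"ry":0,"rz":0},{"fingers":0.085,"x":0,"y":0,"z":0,"rx":0,"ry":0,"rz":9.1},{"fingers":0.085,"x":0,"y":0,"z":0,"rx":0,"ry":0,"rz":9.1},{"fingers":0.085,"x":0,"y":0,"z":0,"rx":0,"ry":0,"rz":9.1}]' 
python3 -m jog '[{"fingers":0.085,"x":0,"y":0,"z":0,"rx":0,"ry":0,"rz":0}]'
python3 w.py .454 -.138 .06 .02
python3 d.py 0.454 -0.138 0.01 37.7
```

```text
clock: 14.28
tcp_pos: [0.4507, -0.1372, 0.1686]
orientation: [-1.391, -2.813, 0.002]
contact_force: [0.2, -0.3, 0.6]
grip_width: 0.0853
gripper_force: 0.0
clock: 14.4
tcp_pos: [0.451, -0.1371, 0.1688]
orientation: [-1.382, -2.818, 0.002]
contact_force: [-0.0, -0.1, -0.1]
grip_width: 0.0853
gripper_force: 0.0
6137 z98 0.0269 rect [ 451.6 -135.7] [46.  80.2] 36.6 circ [ 451.4 -136. ] 46.0
t 14.45 tcp [ 0.4512 -0.1372  0.1691] yaw 37.9 tool shift mm [ -2.6   2.  159.1] rz 0.2 tilt [-0.1 -0.1  0. ] w 0.0852 gf 0.0 F [0.3 0.  0. ]
```

```bash
python3 -m jog '[{"fingers":0.085,"x":0.001,"y":0.001,"z":0.055,"rx":0,"ry":0,"rz":1.2},{"fingers":0.085,"x":0,"y":0,"z":0.055,"rx":0,"ry":0,"rz":0},{"fingers":0.085,"x":0,"y":0,"z":0.038,"rx":0,"ry":0,"rz":0},{"fingers":0.085,"x":0,"y":0,"z":0.01,"rx":0,"ry":0,"rz":0},{"fingers":0.03,"x":0,"y":0,"z":0,"rx":0,"ry":0,"rz":0},{"fingers":0.03,"x":0,"y":0,"z":0,"rx":0,"ry":0,"rz":0},{"fingers":0.03,"x":0,"y":0,"z":0,"rx":0,"ry":0,"rz":0},{"fingers":0.03,"x":0,"y":0,"z":0,"rx":0,"ry":0,"rz":0}]' 60
python3 d.py 0.454 -0.138 0.01
python3 -m jog '[{"fingers":0.03,"x":0,"y":0,"z":-0.03,"rx":0,"ry":0,"rz":0},{"fingers":0.03,"x":0,"y":0,"z":-0.06,"rx":0,"ry":0,"rz":0},{"fingers":0.03,"x":0,"y":0,"z":-0.06,"rx":0,"ry":0,"rz":0},{"fingers":0.03,"x":0,"y":0,"z":0,"rx":0,"ry":0,"rz":0}]'
python3 - <<'E'
from h import *
im,d,c=snap('wrist','w6.png');P=cloud(d,c);o=r.get_obs()['tcp_pos'];print(o)
k=(d>0)&(np.hypot(P[...,0]-o[0],P[...,1]-o[1])<.06)&(P[...,2]>.1)&(P[...,2]<o[2]+.03)
h,e=np.histogram(P[k][:,2],bins=np.arange(.1,.23,.002));print([(round(a,3),int(n)) for a,n in zip(e,h) if n>100])
E
python3 d.py 0.655 0.154 0.16 0
```

```text
clock: 15.45
tcp_pos: [0.4535, -0.1363, 0.014]
orientation: [1.413, 2.803, 0.002]
contact_force: [-1.3, -0.2, 5.4]
grip_width: 0.0447
gripper_force: 61.1
t 15.45 tcp [ 0.4535 -0.1363  0.014 ] yaw 36.5 tool shift mm [-1.6 -0.6  4. ] rz 0 tilt [ 0.1  0.1 -0. ] w 0.0447 gf 61.1 F [-1.3 -0.2  5.4]
clock: 15.95
tcp_pos: [0.4557, -0.1367, 0.1674]
orientation: [1.41, 2.797, 0.008]
contact_force: [0.8, 0.8, -2.0]
grip_width: 0.0442
gripper_force: 62.5
[ 0.45393561 -0.13599627  0.16499365]
[(np.float64(0.156), 121), (np.float64(0.158), 129), (np.float64(0.16), 128), (np.float64(0.162), 151), (np.float64(0.164), 141), (np.float64(0.166), 157), (np.float64(0.168), 163), (np.float64(0.17), 153), (np.float64(0.172), 323), (np.float64(0.174), 655), (np.float64(0.176), 3974), (np.float64(0.178), 17157), (np.float64(0.18), 740), (np.float64(0.182), 269), (np.float64(0.184), 273), (np.float64(0.186), 283), (np.float64(0.188), 325), (np.float64(0.19), 284), (np.float64(0.192), 343), (np.float64(0.194), 168)]
t 16.0 tcp [ 0.4539 -0.136   0.165 ] yaw 36.5 tool shift mm [113.5 334.1   6.5] rz 36.5 tilt [ 0.3  0.2 -0. ] w 0.0443 gf 62.5 F [-0.7 -0.  -2.1]
```

View pics/w6.png

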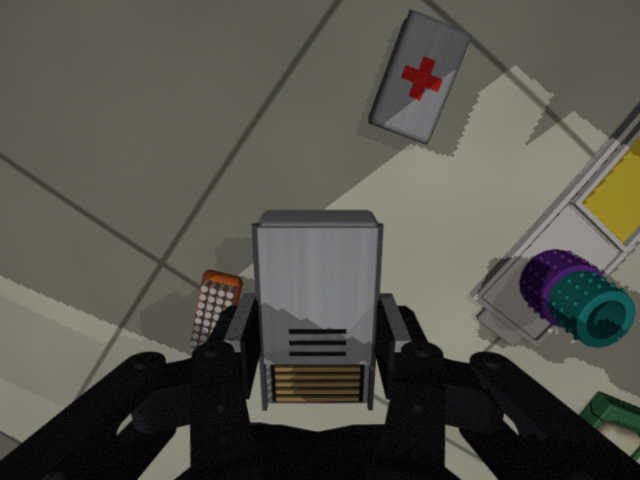

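The pin box is held level, with its pins at (318,385), and nothing else has moved. Carrying it to the grey bay.

```bash
python3 -m jog '[{"fingers":0.03,"x":0.0142,"y":0.0418,"z":0,"rx":0,"ry":0,"rz":0},{"fingers":0.03,"x":0.0142,"y":0.0418,"z":0,"rx":0,"ry":0,"rz":0},{"fingers":0.03,"x":0.0142,"y":0.0418,"z":0,"rx":0,"ry":0,"rz":0},{"fingers":0.03,"x":0.0142,"y":0.0418,"z":0,"rx":0,"ry":0,"rz":0},{"fingers":0.03,"x":0.0142,"y":0.0418,"z":0,"rx":0,"ry":0,"rz":0},{"fingers":0.03,"x":0.0142,"y":0.0418,"z":0,"rx":0,"ry":0,"rz":0},{"fingers":0.03,"x":0.0142,"y":0.0418,"z":0,"rx":0,"ry":0,"rz":0},{"fingers":0.03,"x":0.0142,"y":0.0418,"z":0,"rx":0,"ry":0,"rz":0}]' 
python3 -m jog '[{"fingers":0.03,"x":0,"y":0,"z":0,"rx":0,"ry":0,"rz":9.2},{"fingers":0.03,"x":0,"y":0,"z":0,"rx":0,"ry":0,"rz":9.2},{"fingers":0.03,"x":0,"y":0,"z":0,"rx":0,"ry":0,"rz":9.2},{"fingers":0.03,"x":0,"y":0,"z":0,"rx":0,"ry":0,"rz":9.2},{"fingers":0.03,"x":0,"y":0,"z":0,"rx":0,"ry":0,"rz":0}]'
python3 d.py 0.655 0.154 0.0205 -0.5
python3 - <<'E'
from h import *
im,d,c=snap('wrist','w7.png');P=cloud(d,c);o=r.get_obs()['tcp_pos'];print(o)
k=(d>0)&(np.hypot(P[...,0]-o[0],P[...,1]-o[1])<.06)&(abs(P[...,2]-o[2]-.0135)<.003)
print('box top',np.median(P[k][:,2]),cv2.minAreaRect((P[k][:,:2]*1000).astype(np.float32)))
E
```

```text
clock: 17.0
tcp_pos: [0.6532, 0.1551, 0.1604]
orientation: [-1.413, -2.803, 0.003]
contact_force: [0.1, 0.0, -2.5]
grip_width: 0.0443
gripper_force: 62.5
clock: 17.62
tcp_pos: [0.6525, 0.154, 0.1605]
orientation: [-2.225, -2.216, 0.005]
contact_force: [-0.0, 0.2, -1.4]
grip_width: 0.0439
gripper_force: 62.5
t 17.62 tcp [0.6525 0.154  0.1605] yaw -0.2 tool shift mm [  0.2   2.9 140. ] rz 0.3 tilt [-0.2  0.1  0. ] w 0.0439 gf 62.5 F [-0.   0.2 -1.4]
[0.65277852 0.15399861 0.16084626]
box top 0.17204374706819509 ((651.9347534179688, 155.10269165039062), (80.7557373046875, 71.55521392822266), 89.63999938964844)
```

View pics/w7.png

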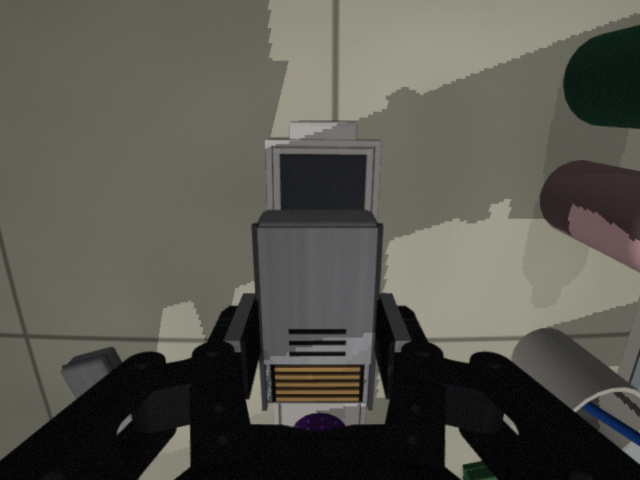

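Grey floor shows at (280-366,153-212), centred about 6 px right of the box. I'll measure it precisely.

Run:
```python
from h import *
im,d,c=snap('wrist');P=cloud(d,c)
C=im.max(2);k=np.zeros_like(d,bool);k[150:210,272:378]=True
k&=(C<75)&(d>0)&(P[...,2]<.012)
n,l,s,_=cv2.connectedComponentsWithStats(k.astype(np.uint8));i=1+s[1:,4].argmax();t=P[l==i]
print(s[i],'x',np.percentile(t[:,0],[1,99]),'y max',np.percentile(t[:,1],99),'z',np.median(t[:,2]))
```

```text
[ 280  154   86   56 4703] x [0.62381779 0.68707135] y max 0.20300564525416084 z 0.007829530414872055
```

```bash
python3 -m jog '[{"fingers":0.03,"x":0,"y":0.003,"z":0.04,"rx":0,"ry":0,"rz":0},{"fingers":0.03,"x":0,"y":0,"z":0.045,"rx":0,"ry":0,"rz":0},{"fingers":0.03,"x":0,"y":0,"z":0.035,"rx":0,"ry":0,"rz":0},{"fingers":0.03,"x":0,"y":0,"z":0.01,"rx":0,"ry":0,"rz":0},{"fingers":0.03,"x":0,"y":0,"z":0.006,"rx":0,"ry":0,"rz":0},{"fingers":0.03,"x":0,"y":0,"z":0,"rx":0,"ry":0,"rz":0}]' 
python3 -m jog '[{"fingers":0.03,"x":0,"y":0,"z":0.002,"rx":0,"ry":0,"rz":0},{"fingers":0.03,"x":0,"y":0,"z":0,"rx":0,"ry":0,"rz":0}]' 
python3 d.py 0.655 0.155 0.0205
```

```text
clock: 18.48
tcp_pos: [0.6575, 0.1541, 0.0273]
orientation: [2.227, 2.215, 0.002]
contact_force: [-0.9, -0.4, -2.3]
grip_width: 0.0441
gripper_force: 62.4
clock: 18.73
tcp_pos: [0.6571, 0.1542, 0.025]
orientation: [2.227, 2.215, 0.002]
contact_force: [0.9, -0.0, -1.5]
grip_width: 0.0441
gripper_force: 62.4
t 18.73 tcp [0.6571 0.1542 0.025 ] yaw -0.3 tool shift mm [ 0.8 -2.1  4.5] rz 0 tilt [ 0.1 -0.  -0. ] w 0.0441 gf 62.4 F [ 0.9 -0.  -1.5]
```

```bash
python3 -m jog '[{"fingers":0.03,"x":0,"y":-0.001,"z":0.002,"rx":0,"ry":0,"rz":0},{"fingers":0.03,"x":0,"y":0,"z":0.002,"rx":0,"ry":0,"rz":0},{"fingers":0.03,"x":0,"y":0,"z":0,"rx":0,"ry":0,"rz":0}]' 
python3 d.py 0.655 0.155 0.0205
```

```text
clock: 19.1
tcp_pos: [0.6558, 0.1542, 0.0221]
orientation: [-2.227, -2.215, -0.001]
contact_force: [-5.3, 0.5, 13.0]
grip_width: 0.0443
gripper_force: 64.0
t 19.1 tcp [0.6558 0.1542 0.0221] yaw -0.3 tool shift mm [ 0.8 -0.8  1.6] rz 0 tilt [-0.  -0.1  0. ] w 0.0443 gf 64.0 F [-5.3  0.5 13. ]
```

```bash
python3 -m jog '[{"fingers":0.085,"x":0,"y":0,"z":0,"rx":0,"ry":0,"rz":0},{"fingers":0.085,"x":0,"y":0,"z":0,"rx":0,"ry":0,"rz":0},{"fingers":0.085,"x":0,"y":0,"z":0,"rx":0,"ry":0,"rz":0},{"fingers":0.085,"x":0,"y":0,"z":0,"rx":0,"ry":0,"rz":0},{"fingers":0.085,"x":0,"y":0,"z":-0.04,"rx":0,"ry":0,"rz":0},{"fingers":0.085,"x":0,"y":0,"z":-0.06,"rx":0,"ry":0,"rz":0},{"fingers":0.085,"x":0,"y":0,"z":-0.05,"rx":0,"ry":0,"rz":0},{"fingers":0.085,"x":0,"y":0,"z":0,"rx":0,"ry":0,"rz":0}]'
python3 - <<'E'
from h import *
snap('wrist','w8.png')
E
python3 d.py 0.563 0.366 0.17 67.6
```

```text
clock: 20.1
tcp_pos: [0.6587, 0.1541, 0.1751]
orientation: [2.225, 2.212, 0.012]
contact_force: [0.2, -0.8, -0.4]
grip_width: 0.085
gripper_force: 0.0
t 20.15 tcp [0.6569 0.1542 0.1723] yaw -0.3 tool shift mm [211.3 -95.1   2.3] rz -67.9 tilt [ 0.2 -0.1 -0. ] w 0.0852 gf 0.0 F [-0.2  0.4 -0.3]
```

View pics/w8.png

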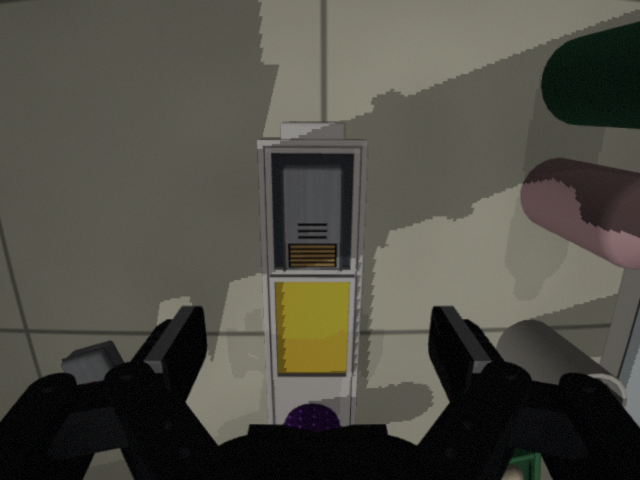

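The pin box lies in the grey bay at (313,215), and the yellow bay is empty at (312,327). I'll check its flatness by depth, then head for the clip.

```bash
python3 - <<'E'
from h import *
im,d,c=snap('wrist');P=cloud(d,c);k=(d>0)&(np.hypot(P[...,0]-.655,P[...,1]-.155)<.06)&(P[...,2]>.026)&(P[...,2]<.05)
t=P[k];A=np.c_[t[:,:2]-t[:,:2].mean(0),np.ones(len(t))];print('z,slopes',np.linalg.lstsq(A,t[:,2],rcond=None)[0],cv2.minAreaRect((t[:,:2]*1000).astype(np.float32)))
C=im.astype(int);y=(C[...,0]>90)&(C[...,1]>75)&(C[...,2]<60)&(d>0)&(P[...,2]<.03)&(P[...,1]<.11)
print('yel',cv2.minAreaRect((P[y][:,:2]*1000).astype(np.float32)))
E
python3 -m jog '[{"fingers":0.085,"x":0.0423,"y":-0.019,"z":0,"rx":0,"ry":0,"rz":0},{"fingers":0.085,"x":0.0423,"y":-0.019,"z":0,"rx":0,"ry":0,"rz":0},{"fingers":0.085,"x":0.0423,"y":-0.019,"z":0,"rx":0,"ry":0,"rz":0},{"fingers":0.085,"x":0.0423,"y":-0.019,"z":0,"rx":0,"ry":0,"rz":0},{"fingers":0.085,"x":0.0423,"y":-0.019,"z":0,"rx":0,"ry":0,"rz":0}]' 
python3 -m jog '[{"fingers":0.085,"x":0,"y":0,"z":0,"rx":0,"ry":0,"rz":-9.7},{"fingers":0.085,"x":0,"y":0,"z":0,"rx":0,"ry":0,"rz":-9.7},{"fingers":0.085,"x":0,"y":0,"z":0,"rx":0,"ry":0,"rz":-9.7},{"fingers":0.085,"x":0,"y":0,"z":0,"rx":0,"ry":0,"rz":-9.7},{"fingers":0.085,"x":0,"y":0,"z":0,"rx":0,"ry":0,"rz":-9.7},{"fingers":0.085,"x":0,"y":0,"z":0,"rx":0,"ry":0,"rz":-9.7},{"fingers":0.085,"x":0,"y":0,"z":0,"rx":0,"ry":0,"rz":-9.7},{"fingers":0.085,"x":0,"y":0,"z":0,"rx":0,"ry":0,"rz":0}]' 
python3 w.py .563 .366 .06 .012
python3 d.py 0.563 0.366 0.01 67.6
```

```text
z,slopes [-0.00139973  0.01252929  0.03302553] ((655.4297485351562, 155.30203247070312), (80.6092300415039, 46.11590576171875), 89.66409301757812)
yel ((653.5498657226562, 48.373233795166016), (92.66429138183594, 63.577884674072266), 89.33097839355469)
clock: 20.82
tcp_pos: [0.5601, 0.3669, 0.168]
orientation: [-2.227, -2.215, 0.006]
contact_force: [0.0, -0.2, 0.6]
grip_width: 0.0847
gripper_force: 0.0
clock: 21.82
tcp_pos: [0.561, 0.3655, 0.1683]
orientation: [-0.613, -3.079, 0.003]
contact_force: [0.1, -0.7, 0.3]
grip_width: 0.0854
gripper_force: 0.0
3758 z98 0.0364 rect [560.6 370.4] [30.3 75.6] 67.2 circ [560.8 370.5] 39.3
t 21.88 tcp [0.5612 0.3655 0.1686] yaw 67.4 tool shift mm [ -1.8   1.5 158.6] rz -0.2 tilt [-0.1 -0.1 -0. ] w 0.0849 gf 0.0 F [-0.3  0.3 -0.1]
```

```bash
python3 -m jog '[{"fingers":0.085,"x":0.0024,"y":0.0043,"z":0.055,"rx":0,"ry":0,"rz":0},{"fingers":0.085,"x":0,"y":0,"z":0.055,"rx":0,"ry":0,"rz":0},{"fingers":0.085,"x":0,"y":0,"z":0.038,"rx":0,"ry":0,"rz":0},{"fingers":0.085,"x":0,"y":0,"z":0.01,"rx":0,"ry":0,"rz":0},{"fingers":0.015,"x":0,"y":0,"z":0,"rx":0,"ry":0,"rz":0},{"fingers":0.015,"x":0,"y":0,"z":0,"rx":0,"ry":0,"rz":0},{"fingers":0.015,"x":0,"y":0,"z":0,"rx":0,"ry":0,"rz":0},{"fingers":0.015,"x":0,"y":0,"z":0,"rx":0,"ry":0,"rz":0}]' 40
python3 -m jog '[{"fingers":0.015,"x":0,"y":0,"z":0,"rx":0,"ry":0,"rz":0},{"fingers":0.015,"x":0,"y":0,"z":0,"rx":0,"ry":0,"rz":0}]'
python3 d.py 0.5606 0.3704 0.01
python3 -m jog '[{"fingers":0.015,"x":0,"y":0,"z":-0.03,"rx":0,"ry":0,"rz":0},{"fingers":0.015,"x":0,"y":0,"z":-0.06,"rx":0,"ry":0,"rz":0},{"fingers":0.015,"x":0,"y":0,"z":-0.05,"rx":0,"ry":0,"rz":0},{"fingers":0.015,"x":0,"y":0,"z":0,"rx":0,"ry":0,"rz":0}]'
python3 d.py 0.655 0.048 0.15 -0.5
```

```text
clock: 22.88
tcp_pos: [0.5625, 0.3718, 0.0142]
orientation: [0.611, 3.08, 0.004]
contact_force: [-1.7, -0.7, 6.2]
grip_width: 0.029
gripper_force: 41.0
clock: 23.12
tcp_pos: [0.5624, 0.3718, 0.0142]
orientation: [0.611, 3.08, 0.004]
contact_force: [-1.0, 0.1, 6.0]
grip_width: 0.0288
gripper_force: 41.0
t 23.12 tcp [0.5624 0.3718 0.0142] yaw 67.6 tool shift mm [ 1.2 -2.   4.2] rz 0 tilt [ 0.2  0.1 -0. ] w 0.0288 gf 41.0 F [-1.   0.1  6. ]
clock: 23.62
tcp_pos: [0.5642, 0.3726, 0.158]
orientation: [0.611, 3.075, 0.012]
contact_force: [0.2, 0.2, -0.1]
grip_width: 0.0286
gripper_force: 40.3
t 23.62 tcp [0.5642 0.3726 0.158 ] yaw 67.5 tool shift mm [-207.9 -265.3    6.7] rz 68.0 tilt [ 0.5  0.3 -0. ] w 0.0286 gf 40.3 F [ 0.2  0.2 -0.1]
```

```bash
python3 -m jog '[{"fingers":0.015,"x":-0.0297,"y":-0.0379,"z":0,"rx":0,"ry":0,"rz":0},{"fingers":0.015,"x":-0.0297,"y":-0.0379,"z":0,"rx":0,"ry":0,"rz":0},{"fingers":0.015,"x":-0.0297,"y":-0.0379,"z":0,"rx":0,"ry":0,"rz":0},{"fingers":0.015,"x":-0.0297,"y":-0.0379,"z":0,"rx":0,"ry":0,"rz":0},{"fingers":0.015,"x":-0.0297,"y":-0.0379,"z":0,"rx":0,"ry":0,"rz":0},{"fingers":0.015,"x":-0.0297,"y":-0.0379,"z":0,"rx":0,"ry":0,"rz":0},{"fingers":0.015,"x":-0.0297,"y":-0.0379,"z":0,"rx":0,"ry":0,"rz":0}]'
python3 -m jog '[{"fingers":0.015,"x":0,"y":0,"z":0,"rx":0,"ry":0,"rz":9.7},{"fingers":0.015,"x":0,"y":0,"z":0,"rx":0,"ry":0,"rz":9.7},{"fingers":0.015,"x":0,"y":0,"z":0,"rx":0,"ry":0,"rz":9.7},{"fingers":0.015,"x":0,"y":0,"z":0,"rx":0,"ry":0,"rz":9.7},{"fingers":0.015,"x":0,"y":0,"z":0,"rx":0,"ry":0,"rz":9.7},{"fingers":0.015,"x":0,"y":0,"z":0,"rx":0,"ry":0,"rz":9.7},{"fingers":0.015,"x":0,"y":0,"z":0,"rx":0,"ry":0,"rz":9.7},{"fingers":0.015,"x":0,"y":0,"z":0,"rx":0,"ry":0,"rz":0}]' 
python3 d.py 0.655 0.0475 0.022 -0.5
python3 - <<'E'
from h import *
im,d,c=snap('wrist','w9.png');P=cloud(d,c);o=r.get_obs()['tcp_pos'];C=im.astype(int)
k=(d>0)&(C[...,0]>C[...,1]+50)&(C[...,2]<90)&(np.hypot(P[...,0]-o[0],P[...,1]-o[1])<.06)&(P[...,2]>.1)
t=P[k];print('tcp',o,'clip z',np.percentile(t[:,2],[2,50,98]),cv2.minAreaRect((t[:,:2]*1000).astype(np.float32)))
E
```

```text
clock: 24.5
tcp_pos: [0.6519, 0.0449, 0.1515]
orientation: [-0.611, -3.08, 0.0]
contact_force: [1.3, 0.3, -0.5]
grip_width: 0.029
gripper_force: 40.3
clock: 25.5
tcp_pos: [0.6517, 0.0466, 0.1514]
orientation: [-2.226, -2.217, 0.002]
contact_force: [0.1, -0.6, -0.1]
grip_width: 0.0283
gripper_force: 40.3
t 25.5 tcp [0.6517 0.0466 0.1514] yaw -0.2 tool shift mm [  1.    3.5 129.4] rz 0.3 tilt [-0.1  0.  -0. ] w 0.0283 gf 40.3 F [ 0.1 -0.6 -0.1]
tcp [0.65178961 0.04655173 0.15155657] clip z [0.1585646  0.1606358  0.17368468] ((650.33740234375, 47.429317474365234), (74.23091888427734, 28.456174850463867), 89.89629364013672)
```

View pics/w9.png

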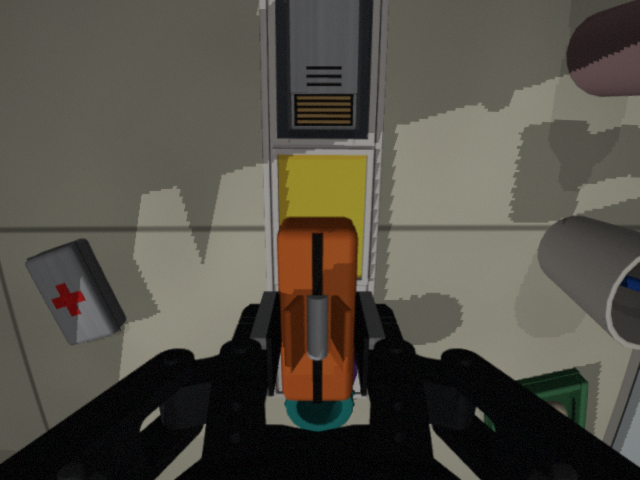

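The clip is held teeth down, level, at (317,310), and the yellow floor lies below it. Lowering.

```bash
python3 -m jog '[{"fingers":0.015,"x":0.001,"y":0.0035,"z":0.04,"rx":0,"ry":0,"rz":0},{"fingers":0.015,"x":0,"y":0,"z":0.045,"rx":0,"ry":0,"rz":0},{"fingers":0.015,"x":0,"y":0,"z":0.03,"rx":0,"ry":0,"rz":0},{"fingers":0.015,"x":0,"y":0,"z":0.01,"rx":0,"ry":0,"rz":0},{"fingers":0.015,"x":0,"y":0,"z":0.003,"rx":0,"ry":0,"rz":0},{"fingers":0.015,"x":0,"y":0,"z":0,"rx":0,"ry":0,"rz":0}]' 
python3 -m jog '[{"fingers":0.015,"x":0,"y":0,"z":0.002,"rx":0,"ry":0,"rz":0},{"fingers":0.015,"x":0,"y":0,"z":0,"rx":0,"ry":0,"rz":0}]' 
python3 d.py 0.655 0.0475 0.022
```

```text
clock: 26.3
tcp_pos: [0.6567, 0.0473, 0.0254]
orientation: [2.226, 2.215, 0.002]
contact_force: [0.3, -0.0, 0.3]
grip_width: 0.0284
gripper_force: 40.3
clock: 26.55
tcp_pos: [0.6561, 0.0475, 0.0229]
orientation: [2.227, 2.215, 0.001]
contact_force: [-0.3, 0.3, -0.0]
grip_width: 0.0285
gripper_force: 40.3
t 26.55 tcp [0.6561 0.0475 0.0229] yaw -0.3 tool shift mm [-0.  -1.1  0.9] rz 0 tilt [ 0. -0. -0.] w 0.0285 gf 40.3 F [-0.3  0.3 -0. ]
```

```bash
python3 -m jog '[{"fingers":0.015,"x":0,"y":0,"z":0.0015,"rx":0,"ry":0,"rz":0},{"fingers":0.015,"x":0,"y":0,"z":0,"rx":0,"ry":0,"rz":0},{"fingers":0.05,"x":0,"y":0,"z":0,"rx":0,"ry":0,"rz":0},{"fingers":0.085,"x":0,"y":0,"z":0,"rx":0,"ry":0,"rz":0},{"fingers":0.085,"x":0,"y":0,"z":0,"rx":0,"ry":0,"rz":0},{"fingers":0.085,"x":0,"y":0,"z":0,"rx":0,"ry":0,"rz":0},{"fingers":0.085,"x":0,"y":0,"z":0,"rx":0,"ry":0,"rz":0},{"fingers":0.085,"x":0,"y":0,"z":-0.03,"rx":0,"ry":0,"rz":0}]' 
python3 -m jog '[{"fingers":0.085,"x":0,"y":0,"z":-0.06,"rx":0,"ry":0,"rz":0},{"fingers":0.085,"x":0,"y":0,"z":-0.06,"rx":0,"ry":0,"rz":0},{"fingers":0.085,"x":0.05,"y":0,"z":-0.03,"rx":0,"ry":0,"rz":0},{"fingers":0.085,"x":0,"y":0,"z":0,"rx":0,"ry":0,"rz":0}]'
python3 - <<'E'
from h import *
a,_,_=snap('wrist');b,_,_=snap('side')
b=b[150:390,210:530]
cv2.imwrite('pics/c10.png',np.hstack([cv2.resize(a,(400,300)),cv2.resize(b,(400,300))])[:,:,::-1])
E
```

```text
clock: 27.55
tcp_pos: [0.6539, 0.0475, 0.0489]
orientation: [-2.226, -2.213, 0.006]
contact_force: [0.1, 0.1, 0.5]
grip_width: 0.0853
gripper_force: 0.0
clock: 28.05
tcp_pos: [0.6577, 0.1035, 0.2035]
orientation: [2.22, 2.223, 0.01]
contact_force: [0.1, -0.1, 0.0]
grip_width: 0.0853
gripper_force: 0.0
```

View pics/c10.png

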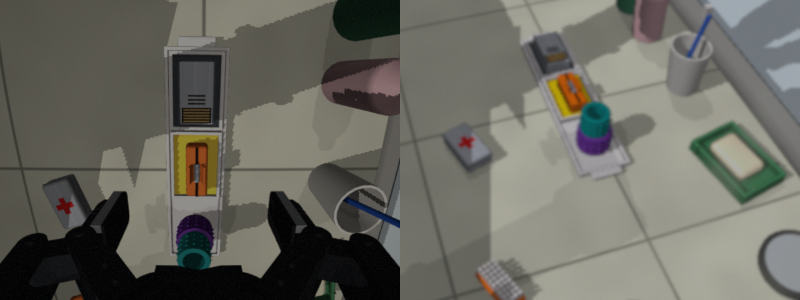

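Both views show everything in its place: the box at (196,88), the clip at (196,165) and the stack at (193,243). The look-alikes in view, the tin and the brush, are undisturbed. I'll run a quick depth check on the clip and then hand in if it passes.

Run:
```python
from h import *
im,d,c=snap('wrist');P=cloud(d,c);C=im.astype(int)
k=(d>0)&(C[...,0]>C[...,1]+50)&(C[...,2]<90)&(np.hypot(P[...,0]-.655,P[...,1]-.0475)<.055)&(P[...,2]>.022)
t=P[k];print(np.percentile(t[:,2],[2,50,98]),cv2.minAreaRect((t[:,:2]*1000).astype(np.float32)))
m=np.median(t[:,2]);ok=abs(m-.032)<.003;print(ok)
if ok: print(r.hand_in())
```

```text
[0.02874032 0.03159996 0.04467721] ((654.6695556640625, 48.564571380615234), (27.966812133789062, 73.4483871459961), 0.509989857673645)
True
the job is handed in; nothing more can be done
None
```

I handed the job in at about 28 s: the purple roller is on the post with the teal one standing on it, the pin box lies flat in the grey bay, and the claw clip sits teeth down in the yellow bay. The three look-alikes were not touched.

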